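# Set the cutlery-drawer divider to the red mark and clamp it

### The arm

A 6-joint arm with a two-finger parallel gripper is mounted at the origin on a cart in front of the work surface, level with it; the furniture and walls round the work are solid. World frame = base frame: x ahead of the robot, y to its left, z up, the work surface at z = 0. Lengths are in m, angles in rad, forces in N, time in s.
With the tool pointing down it reaches from about 0.35 to 0.975 m from the base axis. Payload 7.1 kg.
Tool frame: the origin (TCP) lies at the very end of the fingers, on their centre line; the grasp point (between the pads) lies 19 mm behind it; z points along the fingers, y is the direction in which the jaws open and shut (so a half turn about z gives the same grasp; the last joint's range is limited). The gripper opens to 88 mm and grips with 3 to 60 N. Pads are 20 mm wide; open, the fingers measure 115 mm over their backs; the gripper's body (75 mm by 178 mm) begins 61 mm behind the grasp point.
Start: joints at [1.294, 0.423, 1.63, -0, 1.089, -0.019], TCP at [0.159, 0.604, 0.223] pointing down, gripper open.
Joint ranges: [-3, 3], [-0.9, 2.11], [0.09, 2.58], [-1.31, 4.45], [0.11, 2.69], [-2.54, 2.54]. Speed limits (rad/s): [2.39, 2.39, 3.01, 3.14, 3.14, 3.14].

### API

Orientations are given as a rotation vector (axis times angle).
In Python, from cell import manip gives the robot as it stands.
- The arm moves only by the shell command python3 -m creep 'ROWS' [FORCE]. ROWS is JSON, a list of rows, each an object with "claw": the closure, from 0 (fully open) to 1 (shut); "offset": the shift along the tool's x, y, z in mm, a list of three; "twist": the turn about the tool's z in rad. In form: [{"claw": claw, "offset": [x, y, z], "twist": twist}, ...]. A call has 1 to 8 rows; each row is the pose to reach, as a shift and turn from the pose measured when the call began, along the tool's axes at that moment; what a row does not reach only later rows make up. A row lasts 1/12 s, in which the tool goes at most 41.7 mm and 7.16 degrees, less where a joint would pass 70% of its speed; a pose out of reach is approached as far as the arm can. A call with a gripper value outside its range is refused whole. The fingers move at their own pace and stop on an object; FORCE is the grip in N (left out, the last holds). Time passes only in rows, so rows that repeat a pose let the fingers close. It gives the time, the measured TCP pose, the force and the opening at its end, in the units of the state.
- manip.observe(): the state, without advancing time (a new reading comes with each control period).
- manip.get_image(name): name is "side" or "top"; returns the picture (480x640x3 uint8, red, green, blue); there is no depth.
- manip.get_calibration(name): a dict with "fovy" (degrees; the focal length in pixels is half the picture's height over the tangent of half this angle, whatever the lens; pixels are square), "cx", "cy" (the principal point, pixels), "origin" and "rotation" of the camera in the world. Camera axes: x right, y up, looking along -z (the intrinsics and any distortion apply to the point x, -y, -z); pixel columns grow to the right and rows downward; lengths in m; the calibration is good to about 2 mm. A picture is of the moment at which its call begins. get_calibration takes no time and is no camera call.
- manip.job_done(): hands the job in, once; it reports no verdict.
The state is a dict: "time_s": time; "joints": joint angles; "joint_velocities": joint speeds; "tau": joint torques, N m; "tool_pos": TCP position; "ee_rot": TCP orientation; "contact_force": force on the tool from outside, world axes, zero at the start; "moment": the same for the moment, N m; "gripper_width": opening from 0.0 (shut) to 1.0 (fully open).
Only numpy, scipy, OpenCV 4.12 (cv2) and the standard library are available. Lean on these libraries where they do the work, as an engineer would, in place of code of your own. Each camera call takes 0.05 s, during which the arm holds its last target.

### The job

Pull the drawer of the small cutlery unit fully open by its handle, then draw its sliding divider towards you until it lines up with the red clip on the drawer's left rim. Only then, holding the divider there against its return spring, slide its orange cam lever shut against the grey grip block. Finish still holding: keep lever and block squeezed together in the fingers with the divider at the clip, the drawer fully open, and the tomato and salt shaker left where they stand.

Things in the scene. Friction and masses are not known exactly. Their poses are not given: they have to be found in the camera images.
- unit: Low cutlery unit fixed on the worktop: pale wood case 220 (x) x 240 (y) x 115 mm high with one white-fronted drawer. Origin: centre of its underside; z up, -x is the front towards which the drawer opens. Its yaw gives the slide direction of drawer and divider.
- unit_drawer0 (a joint): Drawer slide: 0 closed, grows as it opens along the unit's -x, end stop at 0.150 m. Friction about 1 N; it stays where it is left. Inside 198 mm wide; side walls reach 93 mm above the worktop, the white front 102 mm.
- unit_drawer0_handle (a point): Middle of the drawer's steel bar handle: a round bar 11 mm thick and 120 mm long along the unit's y, level, 77 mm above the worktop and 35 mm in front of the drawer front (28 mm free behind the bar; it stands on two posts 51 mm to either side of its middle). It can be pinched from above across the unit's x.
- divider (a joint): Slide of the divider in the drawer: 0 at the rear, grows as it is drawn towards the front along the unit's -x, stop at 0.050 m. A spring draws it back to 0 with 2 N at 0 and 3.3 N at 0.050, plus 0.6 N friction; nothing else keeps it at the mark, the closed lever included, so it must be held.
- divider_grip (a point): Top of the divider's grip, 100 mm above the worktop, mid-way across block and shut lever; moves with the divider, axes as the unit's. Grey block fixed to the divider: 24 mm long in x, y -12 to +4 mm, free on its -y side. Fingers may reach 55 mm below this point. Fingers opened 75 mm or more and centred here pass outside block and lever; closing shuts the lever as the other finger meets the block.
- cam_lever (a joint): Slide of the orange cam lever on the divider along the unit's y: 0 shut (flat against the grey block), 0.016 m fully open (stop); starts 0.014 to 0.016. About 5 N to slide, stays where it is left.
- lever_face (a point): Middle of the upper part of the orange lever's outer (+y) face, 12 mm below the top, moves with the lever. Lever: upright, 24 mm long in x, 8 mm thick, 50 mm tall; from y +4 to +12 mm of point divider_grip when shut, +20 to +28 mm when fully open. Pushed towards the unit's -y it shuts.
- divider_line (a point): White line at the left (+y) end of the divider wall's top, on its mid-plane, 82 mm above the worktop. The wooden wall, 190 mm wide and 6 mm thick, stands in front of the grip: its rear face is 15 mm towards the unit's -x of point divider_grip, its top 18 mm below that. Open fingers that straddle the grip can push this wall to the front with their sides.
- mark (a joint): Place of the red clip on the drawer's rim on the same scale as joint divider: the divider is at the mark when both joints read the same. Between 0.018 and 0.042 m. Stiff (15 N); leave it alone.
- mark_line (a point): Middle of the red clip (6 mm long in x, 16 mm across the left rim, 3 mm high, with a tongue down the inside), moving with the drawer; the divider is at the mark when point divider_line has the same x as this in the unit's frame. Axes as the unit's.
- tomato: Red tomato, 58 mm across, 62 mm high, on the wooden chopping board (210 x 300 x 22 mm) at the right. Origin: underside. Bystander.
- salt: Salt shaker, 44 mm across, 90 mm high, on the worktop's front edge by the hob, left of the unit. Origin: underside. Bystander.

How it is judged:
On the way, in this order (a step that is already met when the one before it is completed fails the run):
1. the drawer is fully open (more than 135 mm) with the divider still short of the mark (value of joint unit_drawer0 above 0.135 m and (x of divider_line in the frame of mark_line above 0.008 m or x of divider_line in the frame of mark_line below -0.008 m)), for 0.2 s.
2. the divider is held within 5 mm of the red clip while its lever is still open (more than 10 mm) (not (x of divider_line in the frame of mark_line above 0.005 m or x of divider_line in the frame of mark_line below -0.005 m) and value of joint cam_lever above 0.01 m), for 0.2 s.
At the end, for the whole second after the job is handed in: The drawer is open more than 130 mm, the divider rests within 5 mm of the red clip, the lever is shut to within 3 mm, and the fingers press on the lever (over 1 N) and on the grey grip block (over 0.5 N) (value of joint unit_drawer0 above 0.13 m and not (x of divider_line in the frame of mark_line above 0.005 m or x of divider_line in the frame of mark_line below -0.005 m) and value of joint cam_lever below 0.003 m and contact force between the fingers and cam_lever above 1 N and contact force between the fingers and divider_c0 above 0.5 N and velocity of joint divider between -0.01 and 0.01 m/s); the arm keeps its last pose, push and grip.
It fails at once if the lever is pushed more than half shut (under 8 mm) while the divider is more than 10 mm off the clip (value of joint cam_lever below 0.008 m and (x of divider_line in the frame of mark_line above 0.01 m or x of divider_line in the frame of mark_line below -0.01 m)).
It fails at once if a bystander (tomato, salt shaker) is moved more than 30 mm (distance of any of tomato, salt from where it was at the start of the episode above 0.03 m).
It also fails if it takes over 46 s, if anything falls off the work surface, if the arm or the gripper's body presses on something with over 40 N, if the wrist force passes 120 N, or if a joint passes its speed limit or range.

## Working session

There is one attempt and no reset: what is moved stays moved. The work goes in short steps, Python scripts to look and compute and a shell command to move; the robot and the scene stay as the last step left them, time stands still between calls to the robot, and variables do not carry over. Pictures are saved under pics/ and viewed, and the job is handed in when it is done.

```bash
ls; mkdir -p pics
python3 - <<'E'
from cell import manip
import cv2
print(manip.observe())
for n in("side","top"):
    print(n,manip.get_calibration(n))
    cv2.imwrite(f"pics/{n}0.png",manip.get_image(n)[:,:,::-1])
E
```

```text
pics
{'time_s': 0.0, 'joints': array([ 1.29400725e+00,  4.23818928e-01,  1.63069293e+00, -3.26947371e-05,
        1.08860375e+00, -1.89698670e-02]), 'joint_velocities': array([-0.00113097, -0.00218494, -0.00119156,  0.00086856,  0.00160359,
       -0.00165565]), 'tau': array([ 2.10172866e-04, -5.44640315e+01, -2.73658919e+01,  6.43601012e-02,
        2.26599968e-02, -1.09956375e-04]), 'tool_pos': array([0.15917012, 0.60381229, 0.22191423]), 'ee_rot': array([-4.03811820e-01, -3.11533383e+00,  2.37269212e-03]), 'contact_force': array([1.39910249, 0.79458045, 0.04873205]), 'moment': array([ 0.03432767,  0.00433866, -0.02458602]), 'gripper_width': 1.0015249788835885}
side {'fovy': 43.31877976885369, 'cx': 317.67516273290374, 'cy': 237.15429522067038, 'origin': array([0.52994192, 0.75720943, 1.18357141]), 'rotation': array([ 0.04121423, -1.02580064, -2.94071045])}
top {'fovy': 51.658206188997326, 'cx': 327.93639247446066, 'cy': 234.38258452751896, 'origin': array([ 0.4772781 , -0.14006885,  1.34759159]), 'rotation': array([ 0.07487478, -0.06724438, -1.55096015])}
```

View pics/side0.png

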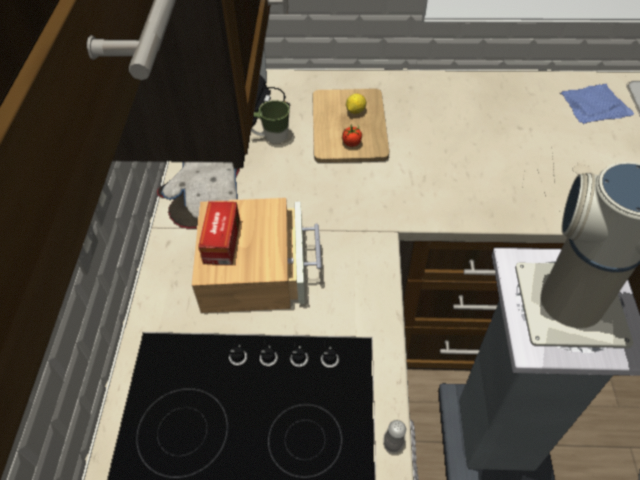

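View pics/top0.png

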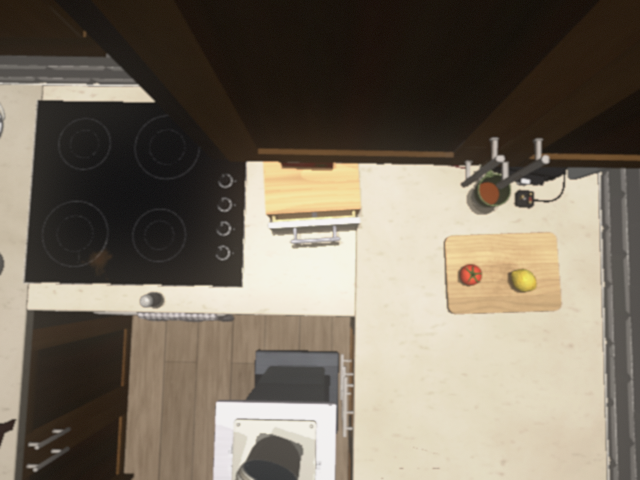

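```bash
cat > h.py <<'E'
import numpy as np,cv2
from cell import manip
from scipy.spatial.transform import Rotation as R
def cal(n):
    c=manip.get_calibration(n); f=240/np.tan(np.radians(c['fovy'])/2)
    return c,f,R.from_rotvec(c['rotation']).as_matrix()
def ray(n,u,v):
    c,f,M=cal(n); d=M@np.array([(u-c['cx'])/f,-(v-c['cy'])/f,-1]); return np.array(c['origin']),d
def at(n,u,v,z):
    o,d=ray(n,u,v); return o+d*(z-o[2])/d[2]
def px(n,p):
    c,f,M=cal(n); q=M.T@(np.array(p)-c['origin']); return c['cx']+f*q[0]/-q[2], c['cy']-f*q[1]/-q[2]
def tri(u1,u2):
    o1,d1=ray('side',*u1);o2,d2=ray('top',*u2)
    s=np.linalg.lstsq(np.c_[d1,-d2],o2-o1,rcond=None)[0]
    a=o1+s[0]*d1;b=o2+s[1]*d2
    return (a+b)/2,np.linalg.norm(a-b)
def zoom(src,out,x0,y0,x1,y1,k):
    im=cv2.imread(src)[y0:y1,x0:x1]; cv2.imwrite(out,cv2.resize(im,None,fx=k,fy=k,interpolation=cv2.INTER_CUBIC))
E
python3 - <<'E'
from h import *
print(manip.get_calibration('top').keys())
zoom('pics/top0.png','pics/top0z.png',250,150,380,260,6)
zoom('pics/side0.png','pics/side0z.png',190,185,340,315,4)
E
```

```text
dict_keys(['fovy', 'cx', 'cy', 'origin', 'rotation'])
```

View pics/top0z.png

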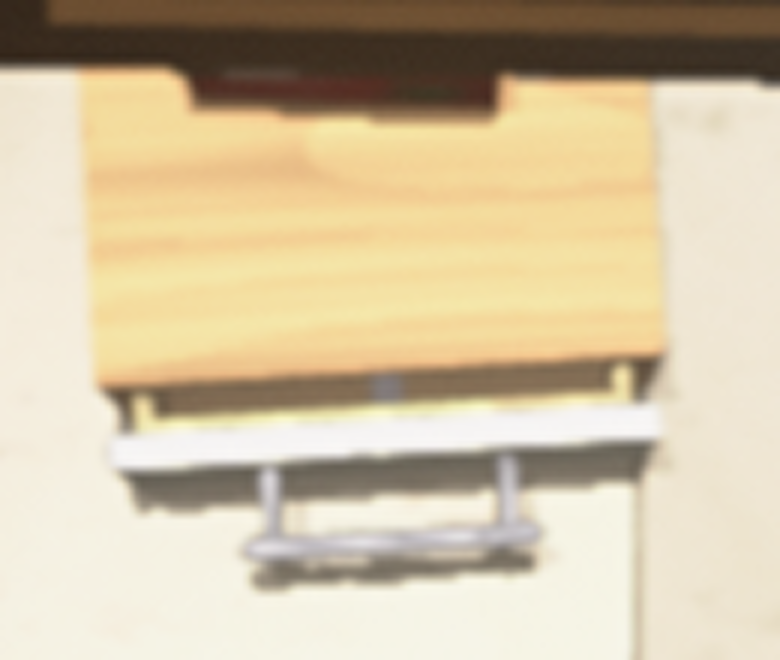

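View pics/side0z.png

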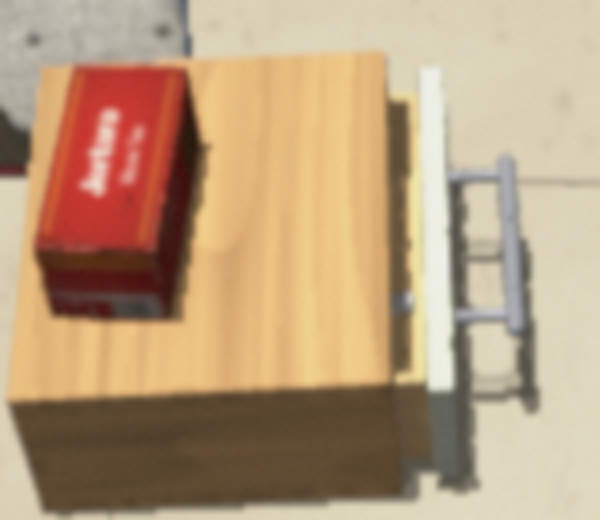

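Run:
```python
from h import *
T=lambda a,b:(250+a/6,150+b/6)
S=lambda a,b:(190+a/4,185+b/4)
L,Rr=T(250,548),T(538,533); l,r=S(517,326),S(506,160)
for n,p in(('top',L),('top',Rr),('side',l),('side',r)): print(n,at(n,*p,.077))
print(tri(l,L),tri(r,Rr))
# case top front corners z=.115
for p in (T(100,386),T(663,355)): print('case',at('top',*p,.115))
for p in (S(392,385),S(385,53)): print('caseS',at('side',*p,.115))
for p in (T(112,468),T(657,440)): print('front',at('top',*p,.102))
print('salt',at('side',397,425,.09),at('top',150,299,.09))
print('tom',at('top',471,274,.05))
M=R.from_rotvec(manip.observe()['ee_rot']).as_matrix();print(M)
```

```text
top [ 0.5731269  -0.03989999  0.077     ]
top [ 0.58185994 -0.16315344  0.077     ]
side [ 0.57132508 -0.03694265  0.077     ]
side [ 0.58179635 -0.15806789  0.077     ]
(array([ 0.57242449, -0.03958016,  0.0734582 ]), np.float64(0.001935883171319515)) (array([ 0.58223216, -0.16326071,  0.07074118]), np.float64(0.0002851831374711803))
case [0.63695195 0.02151053 0.115     ]
case [ 0.65431597 -0.2134355   0.115     ]
caseS [0.63542421 0.03057629 0.115     ]
caseS [ 0.65503351 -0.20785589  0.115     ]
front [0.60393885 0.01711329 0.102     ]
front [ 0.62002441 -0.21214943  0.102     ]
salt [0.41534343 0.32954911 0.09      ] [0.41979343 0.31249712 0.09      ]
tom [ 0.49849044 -0.50733493  0.05      ]
[[-9.66949849e-01  2.54966373e-01 -3.71506390e-04]
 [ 2.54966642e-01  9.66948970e-01 -1.30408092e-03]
 [ 2.67309392e-05 -1.35570258e-03 -9.99999081e-01]]
```

```bash
cat >> h.py <<'E'
def rel(p,yaw):
    # yaw: desired world heading of tool y axis (mod pi)
    o=manip.observe();M=R.from_rotvec(o['ee_rot']).as_matrix()
    off=M.T@(np.array(p)-o['tool_pos'])*1000
    cur=np.arctan2(M[1,1],M[0,1]); d=(yaw-cur+np.pi/2)%np.pi-np.pi/2
    print('t',round(o['time_s'],2),'tcp',o['tool_pos'].round(4),'yaw',round(cur,4),'F',o['contact_force'].round(1),'w',round(o['gripper_width']*88,1),'j6',o['joints'][5].round(2))
    print('offset',off.round(1),'twist',round(-d,3),'(alt',round(-d-np.pi*(1 if d<0 else -1),3),')')
E
python3 -c "
from h import *
rel([.577,-.1,.2],.076)"
```

```text
t 0.1 tcp [0.1592 0.6039 0.222 ] yaw 1.313 F [ 0.  -0.3 -0. ] w 88.2 j6 -0.02
offset [-583.5 -574.1   22.8] twist 1.237 (alt -1.905 )
```

```bash
python3 -m creep '[{"claw":0.7,"offset":[-30,-30,0],"twist":0.08},{"claw":0.7,"offset":[-59,-58,2],"twist":0.2},{"claw":0.7,"offset":[-88,-86,4],"twist":0.3},{"claw":0.7,"offset":[-117,-115,6],"twist":0.4},{"claw":0.7,"offset":[-146,-144,8],"twist":0.5},{"claw":0.7,"offset":[-175,-172,9],"twist":0.6},{"claw":0.7,"offset":[-204,-200,10],"twist":0.7},{"claw":0.7,"offset":[-233,-229,10],"twist":0.8}]' 20; python3 -c "
from h import *
rel([.577,-.1,.2],.076)"
```

```text
time_s: 0.77
tool_pos: [0.3264, 0.3212, 0.212]
ee_rot: [1.591, 2.709, -0.003]
contact_force: [1.3, 0.4, -0.3]
gripper_width: 0.434
t 0.77 tcp [0.3264 0.3212 0.212 ] yaw 0.5085 F [ 1.3  0.4 -0.3] w 38.2 j6 0.24
offset [-489.9   13.8   12.5] twist 0.432 (alt -2.709 )
```

```bash
python3 -m creep '[{"claw":0.7,"offset":[-40,0,0],"twist":0.08},{"claw":0.7,"offset":[-80,2,2],"twist":0.2},{"claw":0.7,"offset":[-120,4,4],"twist":0.3},{"claw":0.7,"offset":[-160,5,6],"twist":0.4},{"claw":0.7,"offset":[-200,6,8],"twist":0.43},{"claw":0.7,"offset":[-240,7,9],"twist":0.43},{"claw":0.7,"offset":[-280,8,10],"twist":0.43},{"claw":0.7,"offset":[-320,9,10],"twist":0.43}]'; python3 -c "
from h import *
rel([.577,-.1,.2],.076)"
```

```text
time_s: 1.43
tool_pos: [0.4904, 0.044, 0.2021]
ee_rot: [2.133, 2.307, -0.003]
contact_force: [0.2, 0.4, -0.1]
gripper_width: 0.299
t 1.43 tcp [0.4904 0.044  0.2021] yaw 0.0783 F [ 0.2  0.4 -0.1] w 26.4 j6 -0.01
offset [-150.3   75.1    2.2] twist 0.002 (alt -3.139 )
```

```bash
python3 -m creep '[{"claw":0.7,"offset":[-35,17,0],"twist":0},{"claw":0.7,"offset":[-70,35,0],"twist":0},{"claw":0.7,"offset":[-105,52,1],"twist":0},{"claw":0.7,"offset":[-135,68,2],"twist":0},{"claw":0.7,"offset":[-150,75,2],"twist":0},{"claw":0.7,"offset":[-150,75,2],"twist":0},{"claw":0.7,"offset":[-150,75,2],"twist":0}]'
python3 - <<'E'
from h import *
rel([.577,-.1,.058],.076)
for n in("side","top"): cv2.imwrite(f"pics/{n}1.png",manip.get_image(n)[:,:,::-1])
zoom('pics/side1.png','pics/side1z.png',230,155,390,315,4)
E
```

```text
time_s: 2.02
tool_pos: [0.5763, -0.0997, 0.1996]
ee_rot: [-2.134, -2.304, 0.004]
contact_force: [-0.2, 1.0, 0.3]
gripper_width: 0.298
t 2.02 tcp [ 0.5763 -0.0997  0.1996] yaw 0.0768 F [-0.2  1.   0.3] w 26.3 j6 -0.27
offset [ -0.2   1.1 141.6] twist 0.001 (alt -3.141 )
```

View pics/side1z.png

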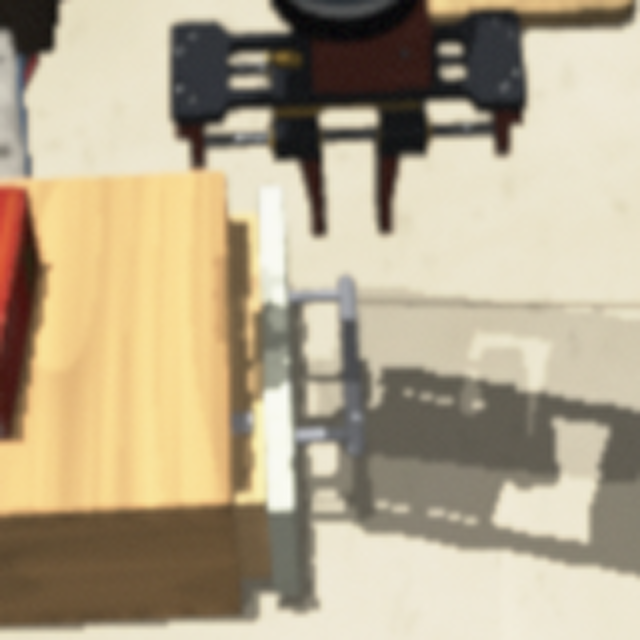

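View pics/top1.png

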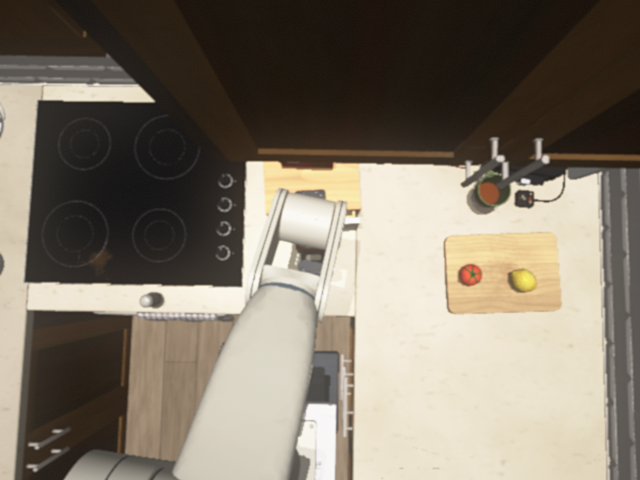

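```bash
python3 -c "
from h import *
print(px('side',manip.observe()['tool_pos']))"
python3 -m creep '[{"claw":0.7,"offset":[0,1,30],"twist":0},{"claw":0.7,"offset":[0,1,60],"twist":0},{"claw":0.7,"offset":[0,1,90],"twist":0},{"claw":0.7,"offset":[0,1,110],"twist":0},{"claw":0.7,"offset":[0,1,130],"twist":0},{"claw":0.7,"offset":[0,1,142],"twist":0},{"claw":0.7,"offset":[0,1,142],"twist":0},{"claw":0.7,"offset":[0,1,142],"twist":0}]'
```

```text
(np.float64(317.2861786729465), np.float64(210.0201307045187))
time_s: 2.78
tool_pos: [0.576, -0.0975, 0.0579]
ee_rot: [-2.129, -2.307, 0.005]
contact_force: [0.8, -0.1, -0.4]
gripper_width: 0.301
```

```bash
python3 -m creep '[{"claw":1,"offset":[0,0,0],"twist":0},{"claw":1,"offset":[0,0,0],"twist":0},{"claw":1,"offset":[0,0,0],"twist":0},{"claw":1,"offset":[0,0,0],"twist":0}]' 25;python3 -c "
from h import *
p=manip.observe()['tool_pos'];rel(p+np.array([-.155*.997,-.155*.0765,0]),.076)"
```

```text
time_s: 3.12
tool_pos: [0.577, -0.0975, 0.0593]
ee_rot: [-2.131, -2.308, 0.002]
contact_force: [0.2, 1.3, 6.6]
gripper_width: 0.117
t 3.12 tcp [ 0.577  -0.0975  0.0593] yaw 0.08 F [0.2 1.3 6.6] w 10.3 j6 -0.27
offset [   0.5 -155.     0.2] twist 0.004 (alt -3.138 )
```

```bash
python3 -m creep '[{"claw":1,"offset":[0,-15,0],"twist":0},{"claw":1,"offset":[0,-35,0],"twist":0},{"claw":1,"offset":[0,-55,0],"twist":0},{"claw":1,"offset":[0,-75,0],"twist":0},{"claw":1,"offset":[0,-95,0],"twist":0},{"claw":1,"offset":[0,-110,0],"twist":0},{"claw":1,"offset":[0,-120,0],"twist":0},{"claw":1,"offset":[0,-125,0],"twist":0}]'
```

```text
time_s: 3.78
tool_pos: [0.4512, -0.1076, 0.0596]
ee_rot: [-2.131, -2.307, 0.003]
contact_force: [0.3, 1.0, -7.2]
gripper_width: 0.115
```

```bash
python3 -m creep '[{"claw":1,"offset":[0,-5,0],"twist":0},{"claw":1,"offset":[0,-10,0],"twist":0},{"claw":1,"offset":[0,-15,0],"twist":0},{"claw":1,"offset":[0,-20,0],"twist":0},{"claw":1,"offset":[0,-24,0],"twist":0},{"claw":1,"offset":[0,-26,0],"twist":0}]'
python3 - <<'E'
from h import *
for n in("side","top"): cv2.imwrite(f"pics/{n}2.png",manip.get_image(n)[:,:,::-1])
zoom('pics/side2.png','pics/side2z.png',230,185,390,315,4)
zoom('pics/top2.png','pics/top2z.png',250,150,380,260,6)
rel([0.428,-.11,.2],.076)
E
```

```text
time_s: 4.28
tool_pos: [0.445, -0.1129, 0.0629]
ee_rot: [2.111, 2.283, 0.028]
contact_force: [50.4, 9.0, -34.9]
gripper_width: 0.211
t 4.38 tcp [ 0.4451 -0.1129  0.0629] yaw 0.0783 F [ 50.2   9.3 -34.9] w 18.6 j6 -0.36
offset [   2.7  -12.1 -137.7] twist 0.002 (alt -3.139 )
```

View pics/side2z.png

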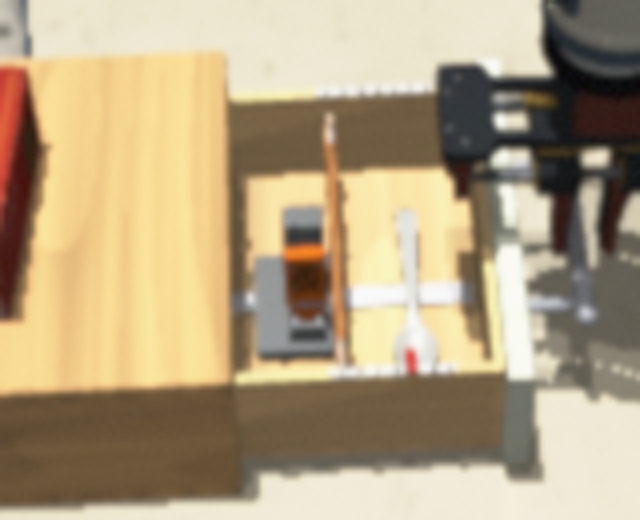

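```bash
python3 -m creep '[{"claw":1,"offset":[0,4,0],"twist":0},{"claw":0.85,"offset":[0,4,0],"twist":0},{"claw":0.7,"offset":[0,4,0],"twist":0},{"claw":0.7,"offset":[0,4,0],"twist":0},{"claw":0.7,"offset":[0,4,0],"twist":0}]'; python3 -c "
from h import *
rel([0.428,-.11,.2],.076)"
```

```text
time_s: 4.8
tool_pos: [0.4484, -0.1125, 0.063]
ee_rot: [2.112, 2.284, 0.027]
contact_force: [-0.1, -0.1, 0.2]
gripper_width: 0.293
t 4.8 tcp [ 0.4484 -0.1125  0.063 ] yaw 0.0782 F [-0.1 -0.1  0.2] w 25.8 j6 -0.35
offset [   2.6  -15.5 -137.7] twist 0.002 (alt -3.139 )
```

View pics/top2z.png

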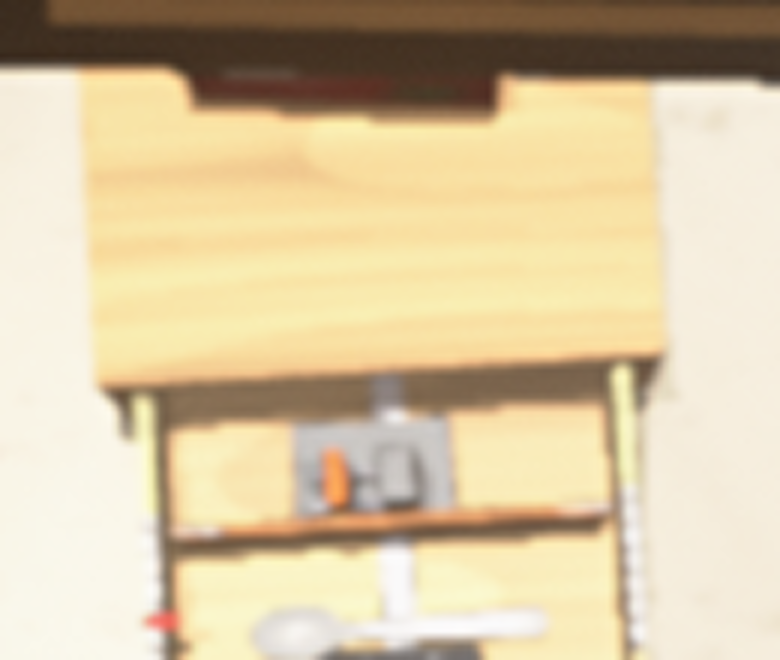

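```bash
python3 -m creep '[{"claw":0.7,"offset":[0,-2,-20],"twist":0},{"claw":0.7,"offset":[0,-3,-40],"twist":0},{"claw":0.7,"offset":[0,-4,-75],"twist":0},{"claw":0.5,"offset":[0,-20,-110],"twist":0.1},{"claw":0.3,"offset":[0,-50,-137],"twist":0.2},{"claw":0,"offset":[0,-80,-137],"twist":0.3},{"claw":0,"offset":[0,-80,-137],"twist":0.4},{"claw":0,"offset":[0,-80,-137],"twist":0.4}]'
python3 - <<'E'
from h import *
for n in("side","top"): cv2.imwrite(f"pics/{n}3.png",manip.get_image(n)[:,:,::-1])
zoom('pics/side3.png','pics/side3z.png',270,185,400,285,6)
zoom('pics/top3.png','pics/top3z.png',250,190,380,290,6)
rel([0.428,-.11,.2],.076)
print(R.from_rotvec(manip.observe()['ee_rot']).as_matrix().round(3))
E
```

```text
time_s: 5.47
tool_pos: [0.3622, -0.1175, 0.1976]
ee_rot: [2.531, 1.815, 0.036]
contact_force: [1.3, -0.1, -0.0]
gripper_width: 0.637
t 5.57 tcp [ 0.364  -0.1177  0.1973] yaw -0.3194 F [-0.2  0.4 -0.7] w 64.6 j6 -0.03
offset [27.4 58.4 -0.5] twist -0.395 (alt 2.746 )
[[ 0.314  0.949  0.035]
 [ 0.949 -0.314 -0.008]
 [ 0.003  0.036 -0.999]]
```

View pics/side3z.png

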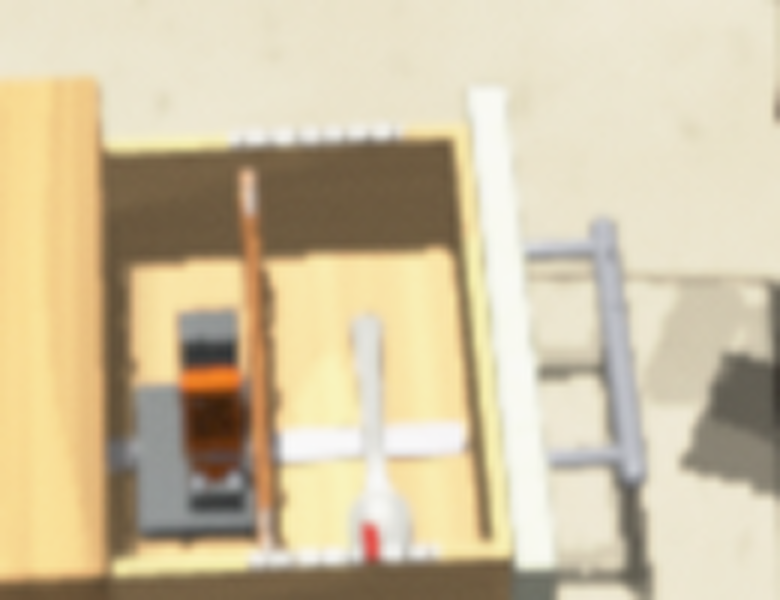

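View pics/top3z.png

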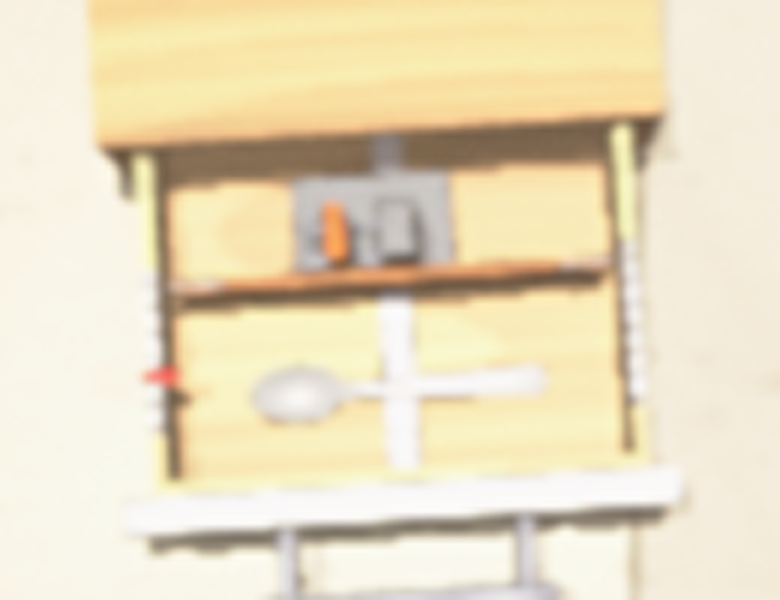

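Run:
```python
from h import *
for n in('top','side'):
    im=cv2.imread(f'pics/{n}3.png'); hsv=cv2.cvtColor(im,cv2.COLOR_BGR2HSV)
    h,s,v=cv2.split(hsv)
    roi=np.zeros(h.shape,bool); 
    if n=='top': roi[205:270,262:362]=1
    else: roi[205:285,285:355]=1
    red=roi&((h<5)|(h>174))&(s>110)&(v>120)
    org=roi&(h>=8)&(h<16)&(s>190)&(v>150)
    wall=roi&(h>=4)&(h<14)&(s>100)&(v>90)&~org
    for k,m in(('red',red),('orange',org),('wall',wall)):
        y,x=np.nonzero(m)
        if len(x): print(n,k,len(x),'mean',x.mean().round(2),y.mean().round(2),'x',x.min(),x.max(),'y',y.min(),y.max())
    if n=='top':
        print(im[245:258,272:282,::-1].tolist()[0])
for n,b in(('top',(268,215,350,262)),('side',(290,210,345,285))):
    x0,y0,x1,y1=b; zoom(f'pics/{n}3.png',f'pics/{n}3zz.png',x0,y0,x1,y1,9 if n=='top' else 8)
```

```text
top red 6 mean 277.17 252.17 x 276 278 y 251 253
top wall 181 mean 311.02 236.01 x 275 342 y 224 254
[[249, 246, 233], [249, 246, 234], [245, 242, 232], [234, 230, 222], [193, 182, 170], [138, 122, 106], [155, 127, 96], [225, 183, 138], [247, 225, 168], [250, 236, 185]]
side red 10 mean 331.5 275.0 x 331 332 y 273 277
side orange 24 mean 304.5 248.0 x 301 308 y 247 249
side wall 144 mean 308.6 254.1 x 300 332 y 220 278
```

View pics/top3zz.png

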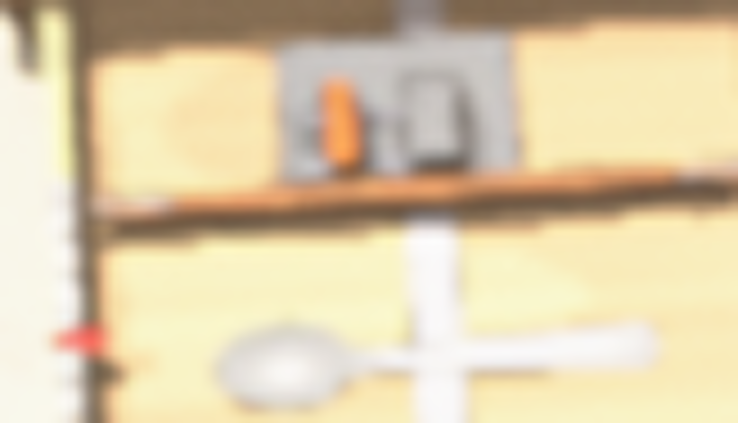

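View pics/side3zz.png

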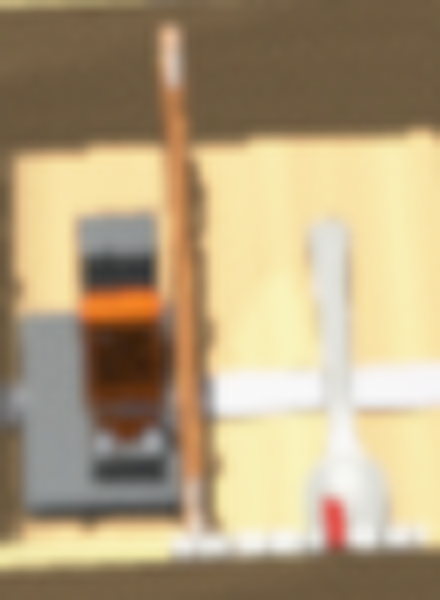

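Run:
```python
from h import *
T=lambda X,Y:(268+(X+.5)/9-.5,215+(Y+.5)/9-.5)
S=lambda X,Y:(290+(X+.5)/8-.5,210+(Y+.5)/8-.5)
ux=np.array([np.cos(.077),np.sin(.077)]);uy=np.array([-ux[1],ux[0]])
def show(k,n,p,z):
    q=at(n,*p,z)[:2];print(k,n,q.round(4),'unit',(q@ux).round(4),(q@uy).round(4))
show('clip','top',T(80,340),.096);show('clip','side',S(335,522),.09)
show('lineL','top',T(140,205),.082);show('lineL','side',S(194,490),.082)
show('lineR','top',T(705,172),.082);show('lineR','side',S(172,60),.082)
for p in((398,72),(452,72),(466,152),(410,155)): show('block','top',T(*p),.1)
for p in((78,213),(153,213),(155,250),(80,250)): show('block','side',S(*p),.1)
for p in((322,80),(350,80),(362,165),(332,165)): show('lever','top',T(*p),.1)
for p in((82,288),(158,288),(160,318),(84,320)): show('lever','side',S(*p),.1)
print(tri(S(194,490),T(140,205)))
```

```text
clip top [ 0.5431 -0.0036] unit 0.5412 -0.0454
clip side [ 0.5433 -0.0057] unit 0.5412 -0.0475
lineL top [ 0.5826 -0.0181] unit 0.5795 -0.0629
lineL side [ 0.5829 -0.0213] unit 0.5795 -0.066
lineR top [ 0.595  -0.1788] unit 0.5795 -0.224
lineR side [ 0.5954 -0.1783] unit 0.58 -0.2236
block top [ 0.62   -0.0914] unit 0.6111 -0.1389
block top [ 0.6203 -0.1066] unit 0.6103 -0.154
block top [ 0.5978 -0.111 ] unit 0.5874 -0.1567
block top [ 0.5966 -0.0953] unit 0.5875 -0.1409
block side [ 0.619  -0.1049] unit 0.6091 -0.1522
block side [ 0.5975 -0.1054] unit 0.5876 -0.151
block side [ 0.5963 -0.0919] unit 0.5875 -0.1375
block side [ 0.6177 -0.0915] unit 0.6088 -0.1387
lever top [ 0.6174 -0.0701] unit 0.6101 -0.1174
lever top [ 0.6175 -0.078 ] unit 0.6097 -0.1252
lever top [ 0.5935 -0.0819] unit 0.5855 -0.1273
lever top [ 0.5934 -0.0735] unit 0.586 -0.1189
lever side [ 0.6164 -0.0778] unit 0.6086 -0.125
lever side [ 0.5949 -0.0783] unit 0.5871 -0.1238
lever side [ 0.5939 -0.0676] unit 0.5869 -0.1131
lever side [ 0.6153 -0.0664] unit 0.6083 -0.1135
(array([ 0.58249436, -0.01848711,  0.0858954 ]), np.float64(0.0003969517681790983))
```

Run:
```python
from h import *
ux=np.array([np.cos(.077),np.sin(.077)]);uy=np.array([-ux[1],ux[0]])
print(ux*.6-.142*uy)
rel([*(ux*.6-.142*uy),.18],.077+np.pi/2)
```

```text
[ 0.60914538 -0.09542489]
t 5.57 tcp [ 0.364  -0.1177  0.1973] yaw -0.3194 F [-0.2  0.4 -0.7] w 64.6 j6 -0.03
offset [ 98.1 225.   25.7] twist 1.174 (alt -1.967 )
```

```bash
python3 -m creep '[{"claw":0,"offset":[12,28,2],"twist":0.12},{"claw":0,"offset":[25,56,6],"twist":0.24},{"claw":0,"offset":[37,84,9],"twist":0.36},{"claw":0,"offset":[50,112,12],"twist":0.48},{"claw":0,"offset":[62,140,15],"twist":0.6},{"claw":0,"offset":[74,168,18],"twist":0.72},{"claw":0,"offset":[86,196,21],"twist":0.84},{"claw":0,"offset":[92,210,24],"twist":0.96}]'
python3 - <<'E'
from h import *
rel([.6091,-.0954,.18],.077+np.pi/2)
E
```

```text
time_s: 6.23
tool_pos: [0.5968, -0.0959, 0.1801]
ee_rot: [3.095, 0.451, 0.054]
contact_force: [-0.2, 0.2, 0.2]
gripper_width: 1.003
t 6.23 tcp [ 0.5968 -0.0959  0.1801] yaw -1.2814 F [-0.2  0.2  0.2] w 88.2 j6 1.1
offset [11.9  3.1  0.5] twist 0.212 (alt -2.929 )
```

```bash
python3 -m creep '[{"claw":0,"offset":[12,3,0],"twist":0.1},{"claw":0,"offset":[12,3,0],"twist":0.21},{"claw":0,"offset":[12,3,0],"twist":0.21},{"claw":0,"offset":[12,3,0],"twist":0.21}]'
python3 - <<'E'
from h import *
rel([.6091,-.0954,.052],.077+np.pi/2)
print(R.from_rotvec(manip.observe()['ee_rot']).as_matrix().round(3))
for n in("side","top"): cv2.imwrite(f"pics/{n}4.png",manip.get_image(n)[:,:,::-1])
zoom('pics/side4.png','pics/side4z.png',250,165,370,285,5)
E
```

```text
time_s: 6.57
tool_pos: [0.6091, -0.095, 0.1793]
ee_rot: [3.129, 0.133, 0.053]
contact_force: [-0.3, -0.4, -0.9]
gripper_width: 1.001
t 6.57 tcp [ 0.6091 -0.095   0.1793] yaw -1.4858 F [-0.3 -0.4 -0.9] w 88.1 j6 1.31
offset [ -4.3  -1.  127.3] twist 0.008 (alt -3.134 )
[[ 0.996  0.085  0.034]
 [ 0.085 -0.996 -0.008]
 [ 0.033  0.011 -0.999]]
```

View pics/side4z.png

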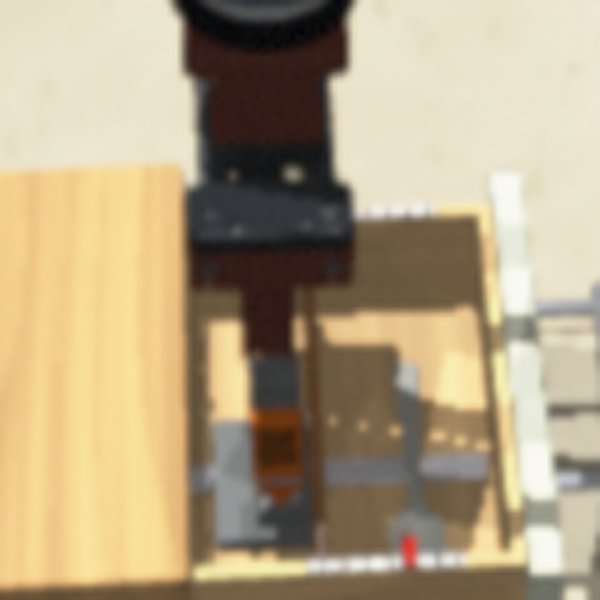

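```bash
python3 -m creep '[{"claw":0,"offset":[-1,-1,20],"twist":0},{"claw":0,"offset":[-2,-1,40],"twist":0},{"claw":0,"offset":[-3,-1,60],"twist":0},{"claw":0,"offset":[-3,-1,75],"twist":0},{"claw":0,"offset":[-4,-1,90],"twist":0},{"claw":0,"offset":[-4,-1,105],"twist":0},{"claw":0,"offset":[-4,-1,120],"twist":0},{"claw":0,"offset":[-4,-1,127],"twist":0}]'
python3 - <<'E'
from h import *
rel([.6091,-.0954,.052],.077+np.pi/2)
for n in("side","top"): cv2.imwrite(f"pics/{n}5.png",manip.get_image(n)[:,:,::-1])
zoom('pics/side5.png','pics/side5z.png',250,185,370,285,5)
E
```

```text
time_s: 7.33
tool_pos: [0.6079, -0.0955, 0.0512]
ee_rot: [3.129, 0.135, 0.05]
contact_force: [-0.6, -0.3, 0.3]
gripper_width: 1.0
t 7.33 tcp [ 0.6079 -0.0955  0.0512] yaw -1.4848 F [-0.6 -0.3  0.3] w 88.0 j6 1.31
offset [ 1.2  0.  -0.8] twist 0.009 (alt -3.133 )
```

View pics/side5z.png

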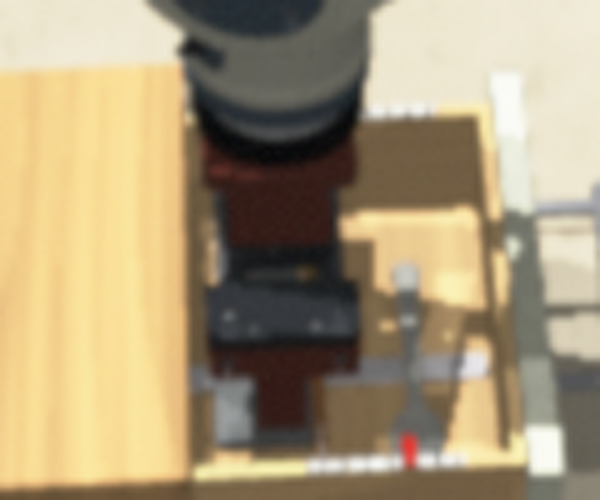

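```bash
python3 -m creep '[{"claw":0,"offset":[-5,0,0],"twist":0.008},{"claw":0,"offset":[-10,0,0],"twist":0.008},{"claw":0,"offset":[-16,0,0],"twist":0.008},{"claw":0,"offset":[-22,0,0],"twist":0.008},{"claw":0,"offset":[-28,0,0],"twist":0.008},{"claw":0,"offset":[-32,0,0],"twist":0.008},{"claw":0,"offset":[-36,0,0],"twist":0.008},{"claw":0,"offset":[-36,0,0],"twist":0.008}]'
python3 - <<'E'
from h import *
rel([.6091,-.0954,.052],.077+np.pi/2)
for n in("side","top"): cv2.imwrite(f"pics/{n}6.png",manip.get_image(n)[:,:,::-1])
zoom('pics/side6.png','pics/side6z.png',280,205,360,285,7)
zoom('pics/top6.png','pics/top6z.png',260,200,360,275,7)
E
```

```text
time_s: 8.1
tool_pos: [0.5715, -0.0986, 0.0509]
ee_rot: [3.13, 0.121, 0.05]
contact_force: [1.9, -0.4, 1.3]
gripper_width: 1.001
t 8.1 tcp [ 0.5715 -0.0986  0.0509] yaw -1.4937 F [ 1.9 -0.4  1.3] w 88.1 j6 1.3
offset [37.8 -0.3  0.1] twist 0.0 (alt -3.142 )
```

View pics/side6z.png

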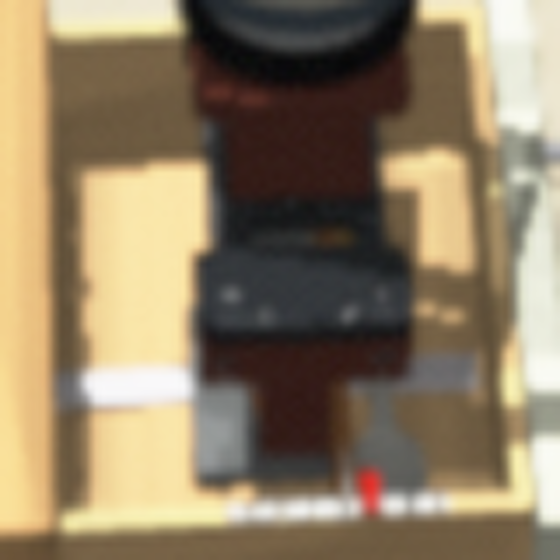

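View pics/top6z.png

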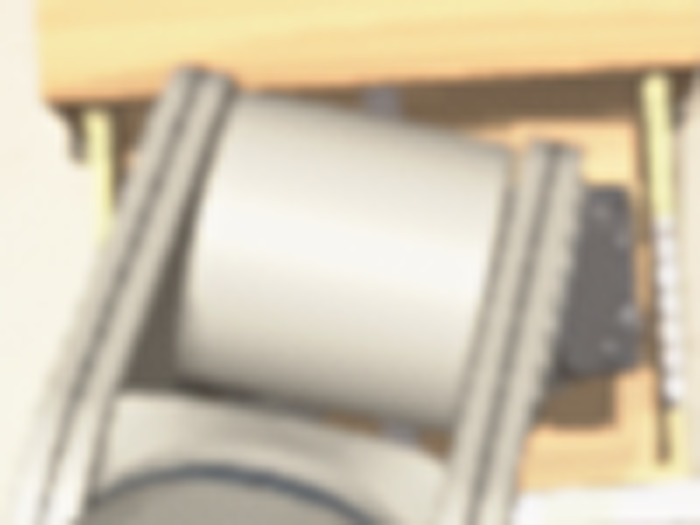

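Run:
```python
from h import *
zoom('pics/side6.png','pics/side6zz.png',310,250,350,282,18)
```

```text
(no output)
```

View pics/side6zz.png

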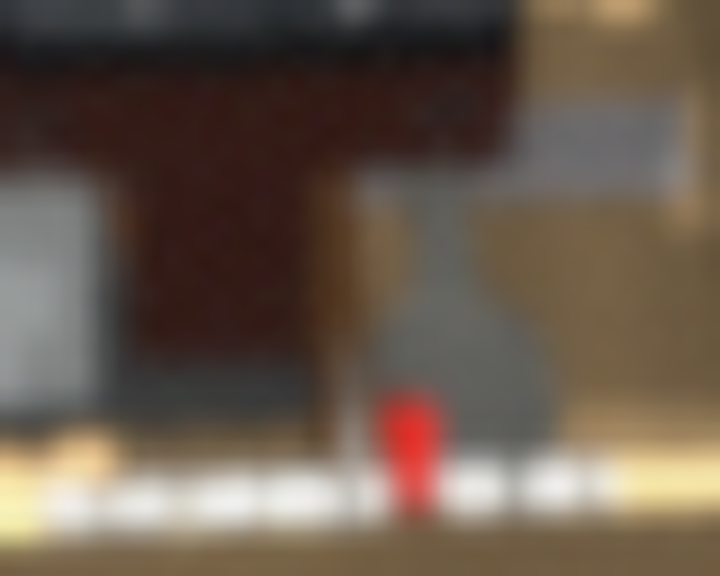

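Run:
```python
from h import *
S=lambda X,Y:(310+(X+.5)/18-.5,250+(Y+.5)/18-.5)
ux=np.array([np.cos(.077),np.sin(.077)])
for p,z in(((352,400),.082),((350,370),.082),((412,420),.085),((412,500),.096)): print((at('side',*S(*p),z)[:2]@ux).round(4))
```

```text
0.5457
0.5457
0.5386
0.5397
```

```bash
python3 -m creep '[{"claw":0,"offset":[-3,0,0],"twist":0},{"claw":0,"offset":[-5,0,0],"twist":0},{"claw":0,"offset":[-5,0,0],"twist":0},{"claw":0,"offset":[-5,0,0],"twist":0},{"claw":0,"offset":[-5,0,0],"twist":0}]'
python3 - <<'E'
from h import *
rel([.6091,-.0954,.052],.077+np.pi/2)
cv2.imwrite(f"pics/side7.png",manip.get_image('side')[:,:,::-1])
zoom('pics/side7.png','pics/side7zz.png',310,250,350,282,18)
E
```

```text
time_s: 8.62
tool_pos: [0.5666, -0.099, 0.0503]
ee_rot: [3.13, 0.121, 0.048]
contact_force: [2.6, -0.3, 2.0]
gripper_width: 1.001
t 8.62 tcp [ 0.5666 -0.099   0.0503] yaw -1.4939 F [ 2.6 -0.3  2. ] w 88.1 j6 1.3
offset [42.6 -0.3 -0.4] twist -0.0 (alt 3.141 )
```

View pics/side7zz.png

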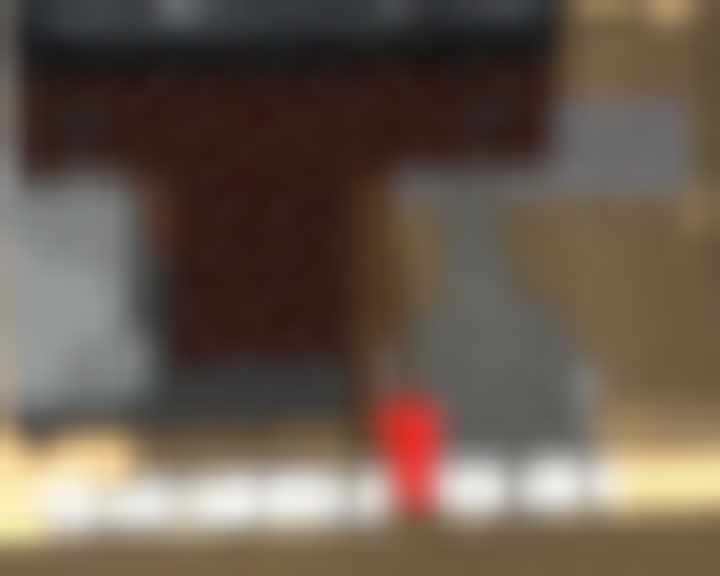

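```bash
python3 -m creep '[{"claw":0,"offset":[-1,0,0],"twist":0},{"claw":0,"offset":[-1,0,0],"twist":0},{"claw":0,"offset":[-1,0,0],"twist":0},{"claw":0,"offset":[-1,0,0],"twist":0}]'
python3 - <<'E'
from h import *
S=lambda X,Y:(310+(X+.5)/18-.5,250+(Y+.5)/18-.5)
ux=np.array([np.cos(.077),np.sin(.077)])
for p,z in(((388,360),.082),((412,420),.085)): print((at('side',*S(*p),z)[:2]@ux).round(4))
rel([.6091,-.0954,.052],.077+np.pi/2)
cv2.imwrite(f"pics/side8.png",manip.get_image('side')[:,:,::-1])
zoom('pics/side8.png','pics/side8zz.png',310,250,350,282,18)
E
```

```text
time_s: 9.0
tool_pos: [0.5658, -0.0991, 0.0503]
ee_rot: [3.13, 0.121, 0.049]
contact_force: [2.6, 0.3, 2.1]
gripper_width: 0.998
0.5409
0.5386
t 9.0 tcp [ 0.5658 -0.0991  0.0503] yaw -1.4939 F [2.6 0.3 2.1] w 87.8 j6 1.3
offset [43.5 -0.3 -0.3] twist -0.0 (alt 3.142 )
```

View pics/side8zz.png

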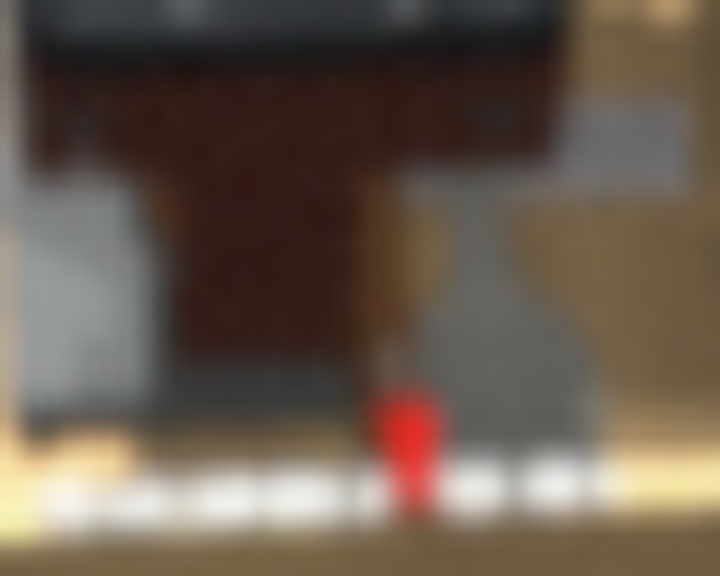

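```bash
python3 -m creep '[{"claw":0.3,"offset":[0,0,0],"twist":0},{"claw":0.5,"offset":[0,0,0],"twist":0},{"claw":0.65,"offset":[0,0,0],"twist":0},{"claw":0.8,"offset":[0,0,0],"twist":0},{"claw":1,"offset":[0,0,0],"twist":0},{"claw":1,"offset":[0,0,0],"twist":0},{"claw":1,"offset":[0,0,0],"twist":0},{"claw":1,"offset":[0,0,0],"twist":0}]' 18
```

```text
time_s: 9.72
tool_pos: [0.5655, -0.0984, 0.0502]
ee_rot: [3.131, 0.12, 0.048]
contact_force: [4.0, 2.8, 0.5]
gripper_width: 0.427
```

```bash
python3 -m creep '[{"claw":1,"offset":[0,0,0],"twist":0},{"claw":1,"offset":[0,0,0],"twist":0},{"claw":1,"offset":[0,0,0],"twist":0},{"claw":1,"offset":[0,0,0],"twist":0},{"claw":1,"offset":[0,0,0],"twist":0},{"claw":1,"offset":[0,0,0],"twist":0}]'
python3 - <<'E'
from h import *
rel([.6091,-.0954,.052],.077+np.pi/2)
cv2.imwrite(f"pics/side9.png",manip.get_image('side')[:,:,::-1])
zoom('pics/side9.png','pics/side9zz.png',310,250,350,282,18)
zoom('pics/side9.png','pics/side9z.png',260,205,360,285,7)
E
```

```text
time_s: 10.22
tool_pos: [0.5655, -0.0989, 0.0502]
ee_rot: [3.131, 0.12, 0.048]
contact_force: [4.0, -3.6, -1.7]
gripper_width: 0.271
t 10.22 tcp [ 0.5655 -0.0989  0.0502] yaw -1.4945 F [ 4.  -3.6 -1.7] w 23.8 j6 1.3
offset [43.7 -0.2 -0.5] twist -0.001 (alt 3.141 )
```

View pics/side9zz.png

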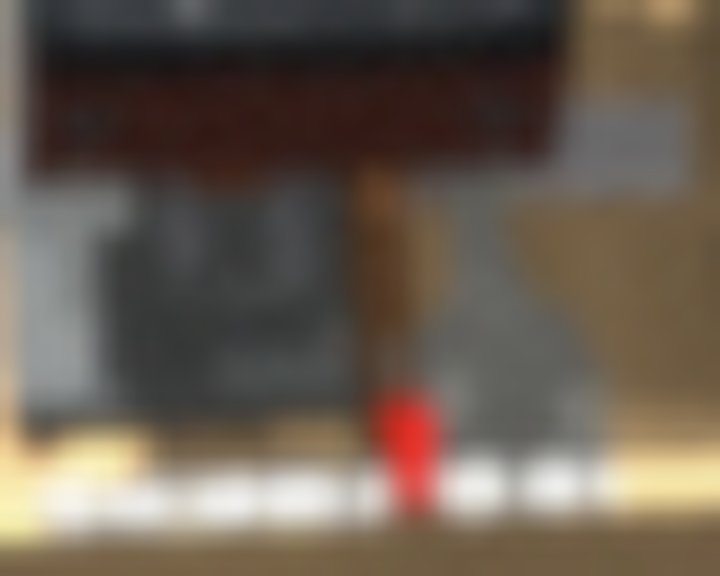

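View pics/side9z.png

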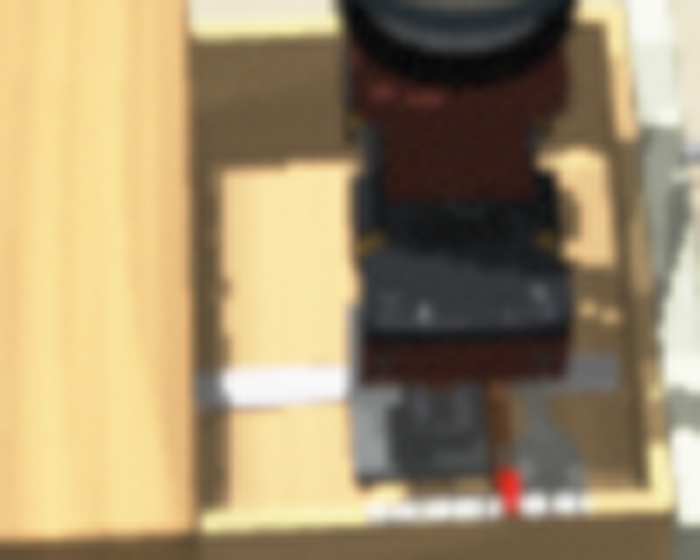

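```bash
python3 -m creep '[{"claw":1,"offset":[0,0,0],"twist":0},{"claw":1,"offset":[0,0,0],"twist":0},{"claw":1,"offset":[0,0,0],"twist":0},{"claw":1,"offset":[0,0,0],"twist":0}]' 25
python3 - <<'E'
from h import *
rel([.6091,-.0954,.052],.077+np.pi/2)
cv2.imwrite(f"pics/side10.png",manip.get_image('side')[:,:,::-1])
zoom('pics/side10.png','pics/side10zz.png',310,250,350,282,18)
cv2.imwrite(f"pics/top10.png",manip.get_image('top')[:,:,::-1])
E
```

```text
time_s: 10.6
tool_pos: [0.5655, -0.099, 0.0502]
ee_rot: [3.131, 0.12, 0.048]
contact_force: [2.8, -2.4, -0.3]
gripper_width: 0.269
t 10.6 tcp [ 0.5655 -0.099   0.0502] yaw -1.4946 F [ 2.8 -2.4 -0.3] w 23.6 j6 1.3
offset [43.8 -0.2 -0.5] twist -0.001 (alt 3.141 )
```

View pics/side10zz.png

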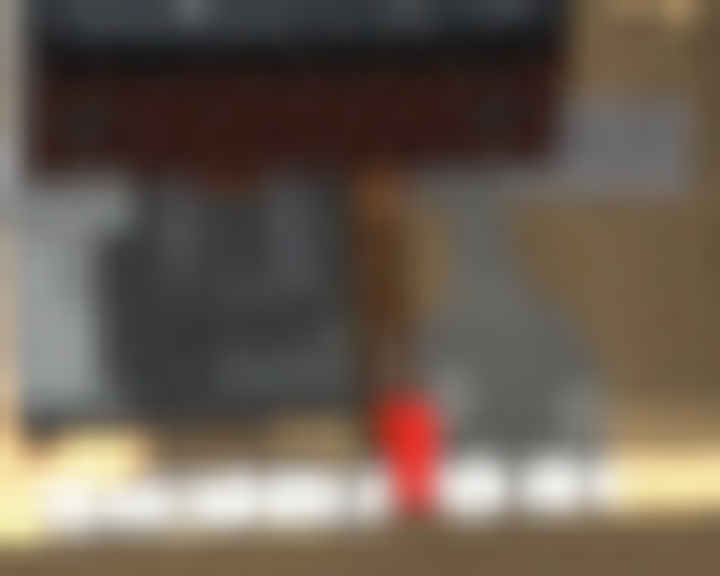

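View pics/top10.png

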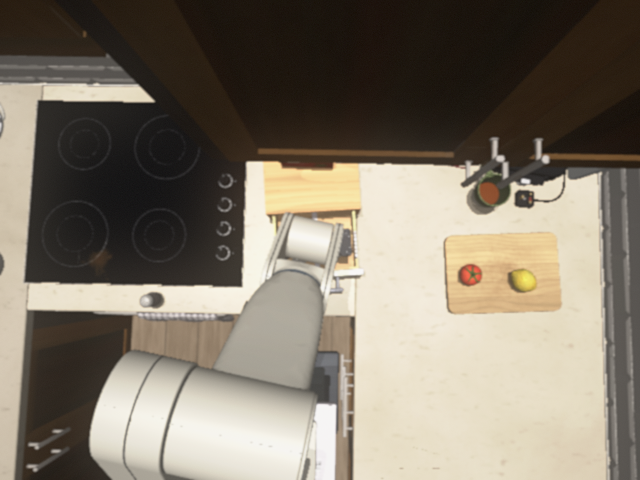

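```bash
python3 -c "
from cell import manip
print(manip.job_done())"
```

```text
the job is handed in; nothing more can be done
None
```

I pulled the drawer to its end stop and drew the divider forward with the open fingers. With the divider at the red clip, I closed the fingers on lever and block and handed the job in still holding at about 10.7 s. The hand-in gave no verdict.

**Last checks**
- **Divider:** the side picture puts its white line within about 2 mm of the red clip (line about 0.540 m along the unit's x, clip 0.539–0.541 m). It did not shift when the fingers closed or when I raised the grip to 25 N.
- **Lever:** the opening reads 23.6 mm, against 24 mm for block plus shut lever, so it is shut with both parts in the fingers. I did not measure the force on each finger separately.
- **Drawer:** the pull ended at a firm stop with about 50 N at the wrist, and the last top view still shows the drawer open. I did not measure how far it is open in mm.
- **Bystanders:** the tomato and salt shaker are at the same pixels as at the start.

**What was off**
- **Tilt:** the hard stop left the tool tilted about 2 degrees, and I could not correct this with the moves available. It did not affect the grip.
- **Off-centre grip:** a sideways force of about 2–3 N remains, so the grip is slightly off centre.
- **Spoon:** the spoon in the drawer seems to have moved a little along with the divider.

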